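# Stand the swatch chart on its kickstand

### The arm

A 6-joint arm with a two-finger parallel gripper is mounted at the origin on the work surface. World frame = base frame: x ahead of the robot, y to its left, z up, the work surface at z = 0. Lengths are in m, angles in rad, forces in N, time in s.
With the tool pointing down it reaches from about 0.35 to 0.975 m from the base axis. Payload 4.9 kg.
Tool frame: the origin (TCP) lies midway between the tips of the shut fingers; the grasp point (between the pads) lies 19 mm behind it; z points along the fingers, y is the direction in which the jaws open and shut (so a half turn about z gives the same grasp; the last joint's range is limited). The gripper opens to 85 mm and grips with 20 to 120 N. Pads are 22 mm wide; open, the fingers measure 114 mm over their backs; the gripper's body (76 mm by 85 mm) begins 54 mm behind the grasp point. The pads swing forward as they close: fully open they stand 13 mm farther back than shut.
Start: joints at [1.201, 0.053, 1.613, -0, 1.476, -0.119], TCP at [0.155, 0.605, 0.231] pointing down, gripper open.
Joint ranges: [-3.01, 3.01], [-1.01, 2.22], [0.06, 2.58], [-1.02, 4.17], [0.09, 2.62], [-3.14, 3.14]. Speed limits (rad/s): [2.57, 2.57, 3.14, 3.14, 3.14, 3.14].

### API

Orientations are given as a rotation vector (axis times angle).
In Python, from station import ctrl gives the robot as it stands.
- The arm moves only by the tool play_rows, never from a script. Its argument "motion" is a list that holds one entry, the list of rows, each a list of 7 numbers: the closure, from -1 (fully open) to 1 (shut), then the shift along the tool's x, y, z in cm, then the turn, a rotation vector about the tool's x, y, z in degrees. A call has 1 to 20 rows; each row is the pose to reach, as a shift and turn from the pose measured when the call began, along the tool's axes at that moment; what a row does not reach only later rows make up. A row lasts 1/8 s, in which the tool goes at most 62.5 mm and 10.7 degrees, less where a joint would pass 70% of its speed; a pose out of reach is approached as far as the arm can. A call with a gripper value outside its range is refused whole. The fingers move at their own pace and stop on an object; "newtons" is the grip in N (left out, the last holds). Time passes only in rows, so rows that repeat a pose let the fingers close. It gives the time, the measured TCP pose, the force and the opening at its end, in the units of the state.
- ctrl.get_obs(): the state, without advancing time (a new reading comes with each control period).
- ctrl.get_image(name): name is "scene" or "top" or "wrist"; returns a dict with "color" (480x640x3 uint8, red, green, blue), "mtx" (3x3 intrinsics, pixels), "T" (4x4, takes a point from camera to world coordinates). Camera axes: x right, y up, looking along -z (the intrinsics and any distortion apply to the point x, -y, -z); pixel columns grow to the right and rows downward; lengths in m; the calibration is good to about 2 mm. A picture is of the moment at which its call begins. There is no depth.
- ctrl.finish_job(): hands the job in, once; it reports no verdict.
The state is a dict: "t": time; "q": joint angles; "dq": joint speeds; "effort": joint torques, N m; "tool_pos": TCP position; "tool_rot": TCP orientation; "contact_force": force on the tool from outside, world axes, zero at the start; "wrist_torque": the same for the moment, N m; "opening": finger opening in m.
Only numpy, scipy, OpenCV 4.12 (cv2) and the standard library are available. Lean on these libraries where they do the work, as an engineer would, in place of code of your own. Each camera call takes 0.05 s, during which the arm holds its last target.

### The job

Two white swatch boards lie face-in on sloped rests; the swatch chart is the one with a folded kickstand leg on its back. Unfold the chart's leg all the way to its stop, then take the chart off its rest and stand it upright on the square grey mat, about in the middle, on its lower edge and the unfolded leg. It may face any way; let it stand by itself.

Things in the scene. Friction and masses are not known exactly. Their poses are not given: they have to be found in the camera images.
- chart: White board 130 mm wide (y), 110 high (z), 12 thick (x = 0 to 12), 0.5 kg, leg on its back. Origin: middle of lower edge in the face plane; z up the board, x out of the back. Starts loose, face-in on a sloped rest, z leaning 30 deg to -x (about towards the robot), lower edge 16 mm up in a groove 4 mm deep. Its twin has no leg. Stood on its leg, z leans 18 deg to +x and the foot is 64 mm behind the edge.
- tongue (a point): Centre of the chart's grip tongue, which stands up in the middle of the panel's top edge: 36 mm wide (y, pinch across this), 12 mm thick, from z = 110 to 155 mm. This point is at x = 6, y = 0, z = 133 mm of the chart and shares its axes. The rest ends at z = 85 mm, so there is free room all round the tongue.
- leg (a joint): Leg hinge, rad: 0 folded flat on the back, 0.628 (36 deg) fully unfolded at its stop. Axis parallel to the chart's y through x = 16, z = 100 mm. The leg, a 12 mm wide bar, hangs from it 94 mm down to the middle of its foot bar (52 mm wide, radius 4 mm); the foot swings out to +x. Friction (about 0.5 N at the lug) keeps it where it is left. Pull it round its arc, turning with it.
- pull_tab (a point): Grip point on the lug that pulls the leg open. The lug is 10 mm wide (y, pinch across this), 16 mm along the leg, and stands 32 mm straight out of the leg bar. This point is 8 mm short of its outer end, 70 mm down the leg from the hinge and 27 mm out from the hinge axis; folded, at x = 43, z = 30 mm of the chart. Axes: x out along the lug, z up the leg.
- mat: Grey square mat fixed flat on the table, 180 x 180 mm, 3 mm thick. Origin: centre of its underside, at table height; z up, x and y along its edges.

How it is judged:
By the outcome, as a careful person would: the job done as asked, in the order asked, and still so for the second after the job is handed in, with the robot touching nothing.
It also fails if it takes over 48 s, if anything falls off the work surface, if the arm or the gripper's body presses on something with over 40 N, if the wrist force passes 120 N, or if a joint passes its speed limit or range.

## Working session

There is one attempt and no reset: what is moved stays moved. The work goes in short steps, Python scripts to look and compute and a tool call to move; the robot and the scene stay as the last step left them, time stands still between calls to the robot, and variables do not carry over. Pictures are saved under pics/ and viewed, and the job is handed in when it is done.

Besides the shell and the picture viewer there is one more tool, called after ">>>" as name(argument=value, ...) on one line, values as JSON. play_rows: Moves the arm, as the interface text tells. Its arguments: {"type":"object","properties":{"motion":{"type":"array"},"newtons":{"type":"number"}},"required":["motion"]}

```bash
mkdir -p pics; ls
python3 - <<'E'
from station import ctrl
import cv2
o=ctrl.get_obs()
for k,v in o.items(): print(k,v)
for n in ["scene","top","wrist"]:
    d=ctrl.get_image(n); cv2.imwrite(f"pics/{n}0.png",d["color"][:,:,::-1]); print(n,d["mtx"].tolist(),d["T"].round(4).tolist(),[k for k in d])
E
```

```text
pics
t 0.0
q [ 1.20101573e+00  5.33800136e-02  1.61428764e+00  1.70114429e-05
  1.47597445e+00 -1.19027264e-01]
dq [-0.00027387 -0.00018397 -0.00144088  0.00038134  0.00027518 -0.00081129]
effort [ 1.92663215e-04 -3.93698072e+01 -3.70165980e+01 -1.54681502e-04
  7.30950764e-03 -8.22176077e-06]
tool_pos [0.15487205 0.60487518 0.23005245]
tool_rot [-0.39278957 -3.11642297  0.00311666]
contact_force [-0.39785732 -0.68445689 -0.82180186]
wrist_torque [ 0.03794884 -0.06375185  0.05343697]
opening 0.08534863075921847
scene [[484.2613813128673, 0.0, 318.92596712524283], [0.0, 484.2613813128673, 246.474552102001], [0.0, 0.0, 1.0]] [[0.4494, -0.6401, 0.6231, 1.0326], [0.8932, 0.3326, -0.3026, -0.1966], [-0.0135, 0.6925, 0.7212, 0.6161], [0.0, 0.0, 0.0, 1.0]] ['color', 'mtx', 'T']
top [[594.7394080893371, 0.0, 332.1898343360496], [0.0, 594.7394080893371, 233.4367108125304], [0.0, 0.0, 1.0]] [[0.0207, 0.9808, -0.1941, 0.4024], [-0.9997, 0.018, -0.0154, -0.0146], [-0.0116, 0.1944, 0.9809, 1.1032], [0.0, 0.0, 0.0, 1.0]] ['color', 'mtx', 'T']
wrist [[382.4596501443548, 0.0, 316.77456027621713], [0.0, 382.4596501443548, 235.65635977408036], [0.0, 0.0, 1.0]] [[0.2482, -0.9168, -0.3127, 0.0725], [0.9687, 0.2338, 0.0834, 0.6264], [-0.0033, -0.3236, 0.9462, 0.3733], [0.0, 0.0, 0.0, 1.0]] ['color', 'mtx', 'T']
```

View pics/scene0.png

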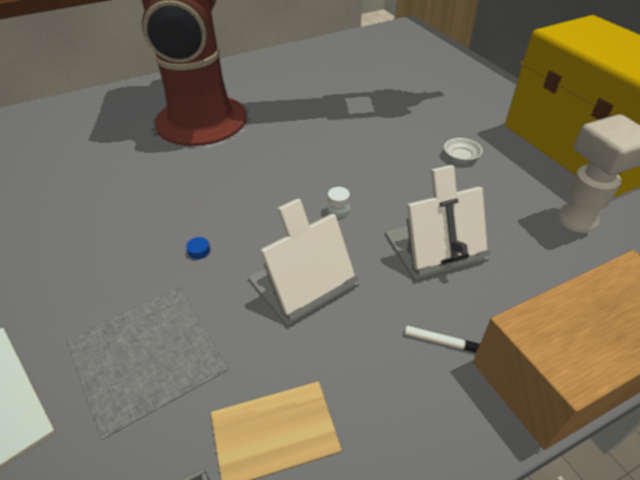

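View pics/top0.png

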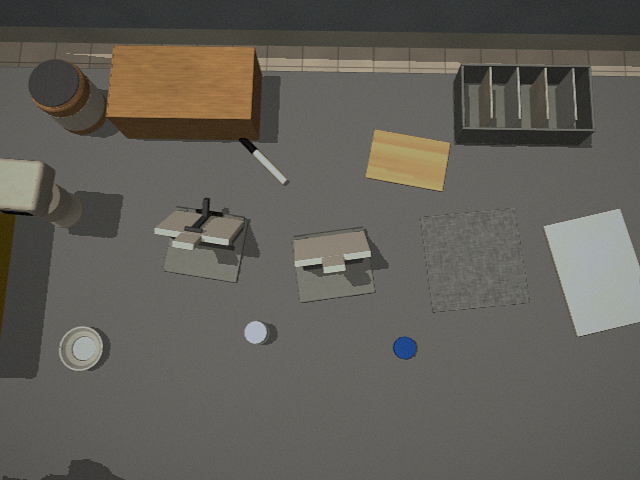

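View pics/wrist0.png

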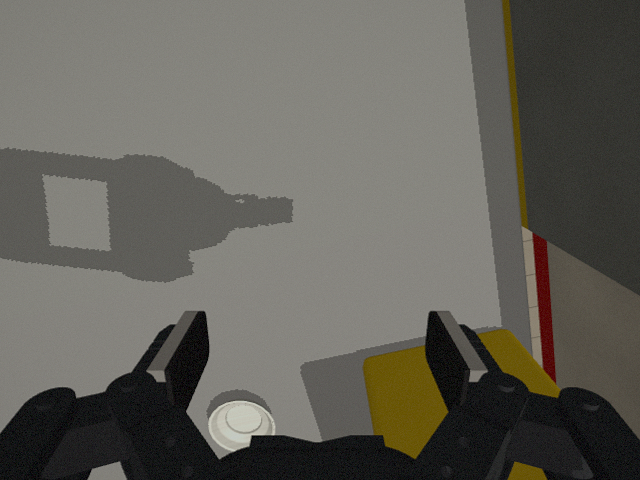

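Run:
```python
import cv2
s=cv2.imread("pics/scene0.png");t=cv2.imread("pics/top0.png")
cv2.imwrite("pics/sc.png",cv2.resize(s[150:290,370:510],None,fx=4.2,fy=4.2,interpolation=cv2.INTER_CUBIC))
cv2.imwrite("pics/tc.png",cv2.resize(t[185:295,140:260],None,fx=5,fy=5,interpolation=cv2.INTER_CUBIC))
```

```text
(no output)
```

View pics/sc.png

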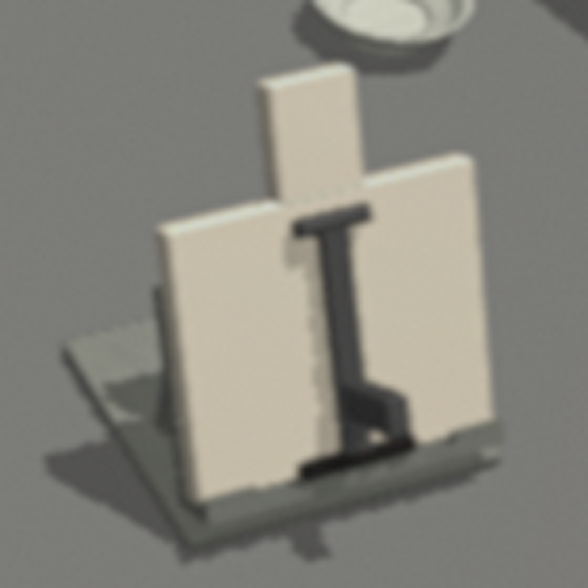

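View pics/tc.png

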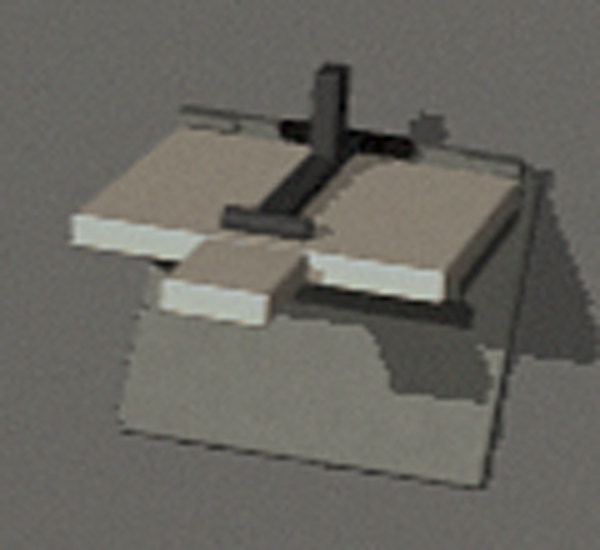

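```bash
cat > h.py <<'E'
import numpy as np, cv2
from scipy.spatial.transform import Rotation as R
def ray(d,p):
    K=d["mtx"];T=d["T"]
    v=np.array([(p[0]-K[0,2])/K[0,0],-(p[1]-K[1,2])/K[1,1],-1.])
    return T[:3,3],T[:3,:3]@v
def plane(d,p,z):
    o,v=ray(d,p);return o+v*(z-o[2])/v[2]
def tri(obs):
    A=np.zeros((3,3));b=np.zeros(3);rs=[]
    for d,p in obs:
        o,v=ray(d,p);v=v/np.linalg.norm(v);M=np.eye(3)-np.outer(v,v);A+=M;b+=M@o;rs.append((o,v))
    x=np.linalg.solve(A,b)
    return x,[np.linalg.norm(np.cross(x-o,v)) for o,v in rs]
def proj(d,X):
    X=np.atleast_2d(X);T=d["T"];c=(X-T[:3,3])@T[:3,:3];K=d["mtx"]
    return np.c_[K[0,0]*c[:,0]/-c[:,2]+K[0,2],K[1,1]*-c[:,1]/-c[:,2]+K[1,2]]
def kabsch(P,Q):  # Q = Rm P + t
    pc,qc=P.mean(0),Q.mean(0);r,_=R.align_vectors(Q-qc,P-pc);Rm=r.as_matrix();return Rm,qc-Rm@pc
E
cat > cal.py <<'E'
import numpy as np
S=dict(mtx=np.array([[484.2613813128673,0,318.92596712524283],[0,484.2613813128673,246.474552102001],[0,0,1]]))
E
python3 - <<'E'
from station import ctrl
from h import *
import pickle
S=ctrl.get_image("scene");T=ctrl.get_image("top");pickle.dump((S,T),open("cams.pkl","wb"))
s=lambda x,y:(x/4.2+370-.4,y/4.2+150-.4); t=lambda x,y:(x/5+140-.4,y/5+185-.4)
obs={(12,65,110):(s(472,163),t(75,214)),(12,-65,110):(s(168,236),t(447,268)),
(12,18,155):(s(353,72),t(166,281)),(12,-18,155):(s(267,92),t(271,293)),
(0,18,155):(s(346,64),t(162,311)),(0,-18,155):(s(261,82),t(267,325)),(0,65,110):(s(462,154),t(74,241))}
P=[];Q=[]
for k,(a,b) in obs.items():
    x,e=tri([(S,a),(T,b)]);print(k,x.round(4),np.round(e,4));P.append(k);Q.append(x)
P=np.array(P)/1000.;Q=np.array(Q)
Rm,tt=kabsch(P,Q);print(Rm.round(3),tt.round(4),"res",np.linalg.norm(Q-P@Rm.T-tt,axis=1).round(4))
print("yaw",np.degrees(np.arctan2(-Rm[0,1],Rm[1,1])),"lean",np.degrees(np.arccos(Rm[2,2])))
# mat
cl=T["color"]
img=T["color"][200:320,410:540];cv2.imwrite("pics/mat.png",cv2.resize(img[:,:,::-1],None,fx=4,fy=4))
E
```

```text
(12, 65, 110) [0.6038 0.3049 0.1138] [0.0011 0.0011]
(12, -65, 110) [0.5869 0.1764 0.1158] [0.0011 0.0011]
(12, 18, 155) [0.5744 0.2614 0.1524] [0.0016 0.0016]
(12, -18, 155) [0.5705 0.2259 0.1533] [0.0009 0.0009]
(0, 18, 155) [0.5657 0.2641 0.1491] [0.0028 0.0028]
(0, -18, 155) [0.5612 0.2287 0.1503] [0.0024 0.0024]
(0, 65, 110) [0.5954 0.3062 0.1114] [0.0021 0.0021]
[[ 0.856  0.139 -0.498]
 [-0.118  0.99   0.074]
 [ 0.503 -0.005  0.864]] [0.6401 0.2341 0.0145] res [0.0018 0.0003 0.0024 0.0013 0.0011 0.0022 0.0025]
yaw -7.973806746965126 lean 30.197960393954073
```

View pics/mat.png

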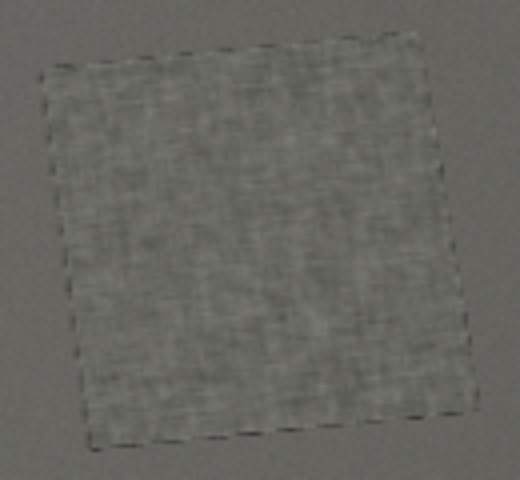

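```bash
cat >> h.py <<'E'
def chartR(yaw,lean): # lean>0 : z leans to -x
    return R.from_euler('z',yaw,degrees=True).as_matrix()@R.from_euler('y',-lean,degrees=True).as_matrix()
O=np.array([.640,.2343,.0155]);C=chartR(-8.0,30)
def ch(p): return O+C@(np.array(p)/1000.)
def tool(yaw,tilt): # tool y along chart y(yaw), tool x to robot, z down tilted: tilt>0 => points back to robot
    y=np.array([-np.sin(np.radians(yaw)),np.cos(np.radians(yaw)),0]);f=np.array([y[1],-y[0],0])
    z=-np.sin(np.radians(tilt))*f-np.cos(np.radians(tilt))*np.array([0,0,1.])
    return np.c_[np.cross(y,z),y,z]
def row(o,p,Rt):
    R0=R.from_rotvec(o["tool_rot"]).as_matrix()
    return (R0.T@(p-o["tool_pos"])*100).round(2),np.degrees(R.from_matrix(R0.T@Rt).as_rotvec()).round(2)
E
python3 - <<'E'
from station import ctrl
from h import *
import pickle
S,T=pickle.load(open("cams.pkl","rb"))
pts=[(51,-5,22),(51,5,22),(51,-5,38),(51,5,38),(16,-26,6),(16,26,6),(12,65,110),(12,-65,110),(12,18,155)]
X=np.array([ch(p) for p in pts]);s=(proj(S,X)-[369.6,149.6])*4.2;t=(proj(T,X)-[139.6,184.6])*5
for p,a,b,x in zip(pts,s,t,X): print(p,a.round(),b.round(),x.round(4))
m=[plane(T,(x/4+409.6,y/4+199.6),.003) for x,y in[(43,72),(413,35),(478,410),(92,450)]]
m=np.array(m);print(m.round(4),m.mean(0),[np.linalg.norm(m[i]-m[i-1]) for i in range(4)])
o=ctrl.get_obs();print(R.from_rotvec(o["tool_rot"]).as_matrix().round(3))
Rt=tool(-8,22);print(Rt.round(3));g=ch((45,0,30))+.019*Rt[:,2];print(g)
for back in(.12,.05,0): print(back,g-back*Rt[:,2],row(o,g-back*Rt[:,2],Rt))
E
```

```text
(51, -5, 22) [386. 445.] [352.  62.] [0.6721 0.2247 0.0601]
(51, 5, 22) [410. 439.] [325.  58.] [0.6735 0.2346 0.0601]
(51, -5, 38) [382. 405.] [340.  74.] [0.6642 0.2258 0.0739]
(51, 5, 38) [406. 398.] [312.  69.] [0.6656 0.2357 0.0739]
(16, -26, 6) [292. 474.] [414. 150.] [0.6471 0.207  0.0287]
(16, 26, 6) [411. 441.] [277. 128.] [0.6544 0.2585 0.0287]
(12, 65, 110) [473. 159.] [ 70. 207.] [0.6049 0.3049 0.1168]
(12, -65, 110) [165. 235.] [444. 266.] [0.5868 0.1761 0.1168]
(12, 18, 155) [353.  68.] [159. 272.] [0.5761 0.2615 0.1557]
[[ 0.6538 -0.1636  0.003 ]
 [ 0.6749 -0.3387  0.003 ]
 [ 0.4982 -0.3617  0.003 ]
 [ 0.4765 -0.1846  0.003 ]] [ 0.575836  -0.2621292  0.003    ] [np.float64(0.17852456121623256), np.float64(0.17637504146117736), np.float64(0.17812495101386536), np.float64(0.17843133995398572)]
[[-0.969  0.248 -0.   ]
 [ 0.248  0.969 -0.001]
 [ 0.    -0.001 -1.   ]]
[[-0.918  0.139 -0.371]
 [ 0.129  0.99   0.052]
 [ 0.375  0.    -0.927]]
[0.6566896  0.23195443 0.04636427]
0.12 [0.70120491 0.22569821 0.15762633] (array([-62.33, -23.2 ,   7.33]), array([ 1.17, 21.97, -6.3 ]))
0.05 [0.67523765 0.22934767 0.09272346] (array([-59.72, -23.48,  13.82]), array([ 1.17, 21.97, -6.3 ]))
0 [0.6566896  0.23195443 0.04636427] (array([-57.86, -23.69,  18.45]), array([ 1.17, 21.97, -6.3 ]))
```

>>> play_rows(motion=[[[-0.2,-64.2,-23,2.7,1.2,22,-6.3],[-0.2,-64.2,-23,2.7,1.2,22,-6.3],[-0.2,-64.2,-23,2.7,1.2,22,-6.3],[-0.2,-64.2,-23,2.7,1.2,22,-6.3],[-0.2,-64.2,-23,2.7,1.2,22,-6.3],[-0.2,-64.2,-23,2.7,1.2,22,-6.3],[-0.2,-64.2,-23,2.7,1.2,22,-6.3],[-0.2,-64.2,-23,2.7,1.2,22,-6.3],[-0.2,-64.2,-23,2.7,1.2,22,-6.3],[-0.2,-64.2,-23,2.7,1.2,22,-6.3],[-0.2,-64.2,-23,2.7,1.2,22,-6.3],[-0.2,-64.2,-23,2.7,1.2,22,-6.3],[-0.2,-64.2,-23,2.7,1.2,22,-6.3],[-0.2,-64.2,-23,2.7,1.2,22,-6.3]]])

```text
t: 2.0
tool_pos: [0.719, 0.2243, 0.2046]
tool_rot: [-0.19, -2.751, -0.037]
contact_force: [0.2, 0.4, -1.5]
opening: 0.051
```

Run:
```python
from station import ctrl
from h import *
o=ctrl.get_obs();print(o["q"].round(2))
Rt=tool(-8,22);g=ch((45,0,30))+.019*Rt[:,2]
print(row(o,g,Rt))
d=ctrl.get_image("wrist");im=d["color"][:,:,::-1].copy()
print(proj(d,[ch((51,-5,22)),ch((51,5,22)),ch((51,-5,38)),ch((51,5,38)),ch((12,65,110)),ch((12,-65,110))]).round())
cv2.imwrite("pics/w1.png",im)
```

```text
[ 0.16  0.6   1.02  0.12  1.89 -1.25]
(array([-0.11, -0.09, 17.02]), array([-0.04, -0.01,  0.09]))
[[310. 231.]
 [322. 231.]
 [309. 219.]
 [322. 219.]
 [413. 110.]
 [219. 109.]]
```

View pics/w1.png

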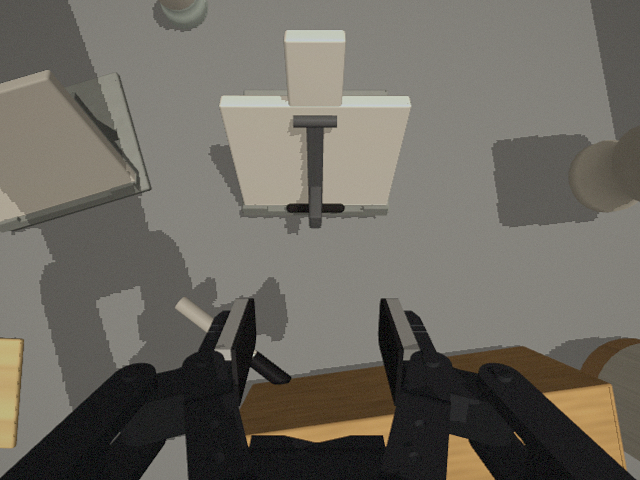

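Run:
```python
from h import *
import pickle
S,T=pickle.load(open("cams.pkl","rb"))
for p in[(119,138),(240,138),(262,138)]: print(plane(T,p,0).round(3))
for p in[(112,123),(250,123)]: print(plane(T,p,.08).round(3),plane(T,p,.12).round(3))
print(plane(S,(476,362),0).round(3),plane(S,(545,443),0).round(3),plane(S,(494,317),0.1).round(3))
```

```text
[0.804 0.425 0.   ]
[0.808 0.187 0.   ]
[0.808 0.144 0.   ]
[0.803 0.408 0.08 ] [0.788 0.392 0.12 ]
[0.807 0.156 0.08 ] [0.792 0.149 0.12 ]
[0.808 0.158 0.   ] [0.939 0.161 0.   ] [0.803 0.164 0.1  ]
```

>>> play_rows(motion=[[[-0.2,0,0,5,0,0,0],[-0.2,-0.1,-0.1,10,0,0,0],[-0.2,-0.1,-0.1,14,0,0,0],[-0.2,-0.1,-0.1,16,0,0,0],[-0.2,-0.1,-0.1,17,0,0,0],[-0.2,-0.1,-0.1,17,0,0,0],[0.3,-0.1,-0.1,17,0,0,0],[0.6,-0.1,-0.1,17,0,0,0],[0.6,-0.1,-0.1,17,0,0,0]]], newtons=30)

```text
t: 3.18
tool_pos: [0.6573, 0.2319, 0.0474]
tool_rot: [-0.19, -2.753, -0.037]
contact_force: [0.3, 0.2, -0.3]
opening: 0.017
```

Run:
```python
from station import ctrl
from h import *
d=ctrl.get_image("scene");im=d["color"][:,:,::-1].copy()
cv2.imwrite("pics/s2.png",cv2.resize(im[120:300,350:590],None,fx=3,fy=3))
d=ctrl.get_image("wrist");cv2.imwrite("pics/w2.png",d["color"][:,:,::-1])
```

```text
(no output)
```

View pics/s2.png

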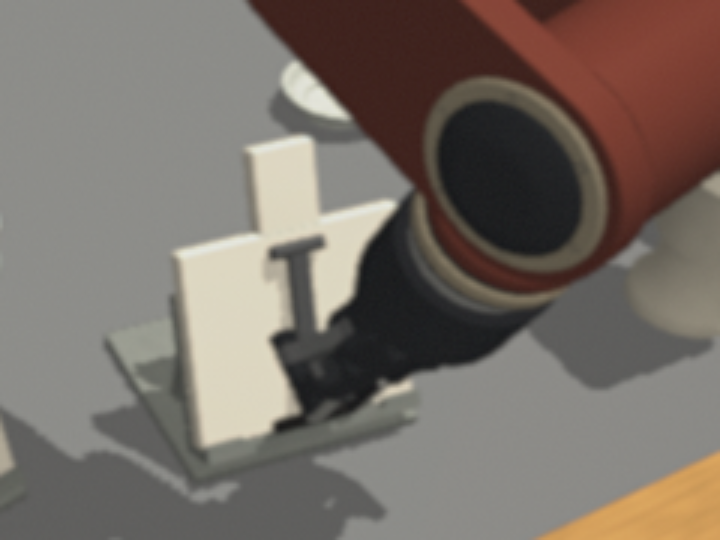

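View pics/w2.png

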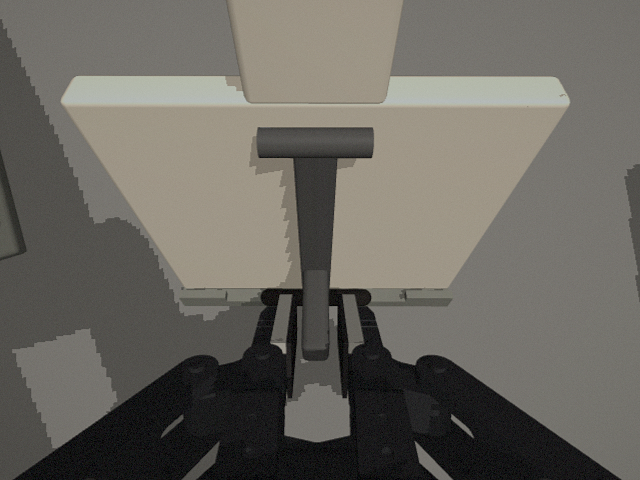

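>>> play_rows(motion=[[[0.8,0,0,-0.1,0,0,0],[1,0,0,-0.1,0,0,0],[1,0,0,-0.1,0,0,0],[1,0,0,-0.1,0,0,0]]], newtons=30)

```text
t: 3.78
tool_pos: [0.6571, 0.2317, 0.0475]
tool_rot: [-0.19, -2.752, -0.037]
contact_force: [0.4, 0.6, -2.7]
opening: 0.0095
```

Run:
```python
from station import ctrl
from h import *
o=ctrl.get_obs();print(o["opening"],o["contact_force"].round(1))
h=ch((16,0,100));ya=C[:,1]
p0=o["tool_pos"];R0=R.from_rotvec(o["tool_rot"]).as_matrix()
for a in list(range(4,41,4))+[37,38,39]:
    q=R.from_rotvec(-np.radians(a)*ya)
    print(a,row(o,h+q.apply(p0-h),q.as_matrix()@R0))
print(np.linalg.norm(p0-.019*R0[:,2]-h), C.T@(p0-.019*R0[:,2]-O))
```

```text
0.009518056428361859 [ 0.4  0.6 -2.7]
4 (array([-0.25, -0.  , -0.52]), array([ 0.01, -4.  ,  0.  ]))
8 (array([-0.46, -0.  , -1.05]), array([ 0.01, -8.  ,  0.01]))
12 (array([-0.63, -0.  , -1.6 ]), array([ 2.0e-02, -1.2e+01,  1.0e-02]))
16 (array([-0.77, -0.  , -2.16]), array([ 2.0e-02, -1.6e+01,  1.0e-02]))
20 (array([-0.86, -0.  , -2.73]), array([  0.03, -20.  ,   0.02]))
24 (array([-0.92, -0.  , -3.3 ]), array([ 4.0e-02, -2.4e+01,  2.0e-02]))
28 (array([-0.93, -0.  , -3.87]), array([  0.04, -28.  ,   0.03]))
32 (array([-0.91, -0.01, -4.45]), array([ 5.0e-02, -3.2e+01,  3.0e-02]))
36 (array([-0.84, -0.01, -5.02]), array([ 5.0e-02, -3.6e+01,  3.0e-02]))
40 (array([-0.74, -0.01, -5.58]), array([  0.06, -40.  ,   0.04]))
37 (array([-0.82, -0.01, -5.16]), array([ 6.0e-02, -3.7e+01,  3.0e-02]))
38 (array([-0.79, -0.01, -5.3 ]), array([ 6.0e-02, -3.8e+01,  3.0e-02]))
39 (array([-0.77, -0.01, -5.44]), array([  0.06, -39.  ,   0.04]))
0.07547293841163548 [ 0.04597314 -0.00012187  0.03073413]
```

>>> play_rows(motion=[[[1,-0.25,0,-0.52,0,-4,0],[1,-0.46,0,-1.05,0,-8,0],[1,-0.63,0,-1.6,0,-12,0],[1,-0.77,0,-2.16,0,-16,0],[1,-0.86,0,-2.73,0,-20,0],[1,-0.92,0,-3.3,0,-24,0],[1,-0.93,0,-3.87,0,-28,0],[1,-0.91,0,-4.45,0,-32,0],[1,-0.87,0,-4.74,0,-34,0],[1,-0.84,0,-5.02,0,-36,0],[1,-0.84,0,-5.02,0,-36,0]]])

```text
t: 5.15
tool_pos: [0.6832, 0.2281, 0.0911]
tool_rot: [0.2, 2.891, -0.025]
contact_force: [-1.3, -0.7, 0.0]
opening: 0.0093
```

Run:
```python
from station import ctrl
from h import *
o=ctrl.get_obs();print(o["opening"],o["contact_force"].round(1),o["wrist_torque"].round(2))
d=ctrl.get_image("scene");im=d["color"][:,:,::-1].copy()
print(proj(d,[ch((12,-65,110)),ch((12,18,155)),ch((12,-18,155))]).round(1), proj(d,[ch((16+94*np.sin(.628),y,100-94*np.cos(.628))) for y in(-26,26)]).round(1))
cv2.imwrite("pics/s3.png",cv2.resize(im[120:300,350:590],None,fx=3,fy=3))
d=ctrl.get_image("wrist");cv2.imwrite("pics/w3.png",d["color"][:,:,::-1])
```

```text
0.009295413049739987 [-1.3 -0.7  0. ] [-0.04  0.24 -0.03]
[[408.8 205.5]
 [453.7 165.8]
 [433.  170.6]] [[456.4 261.3]
 [486.6 252.9]]
```

View pics/s3.png

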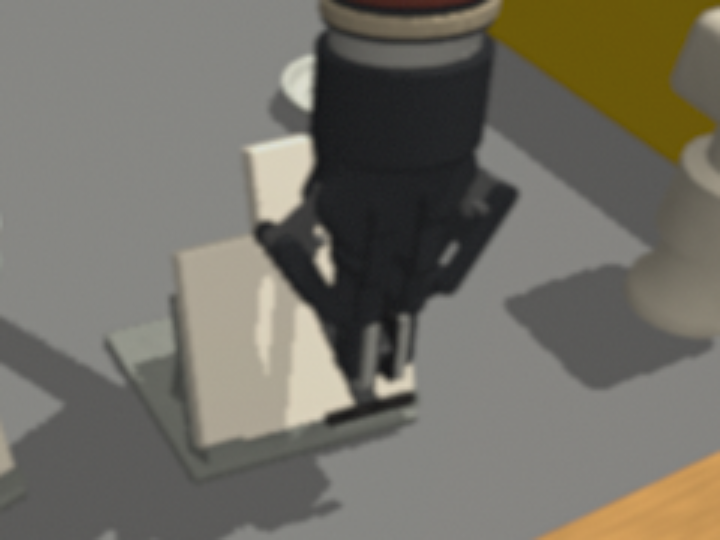

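View pics/w3.png

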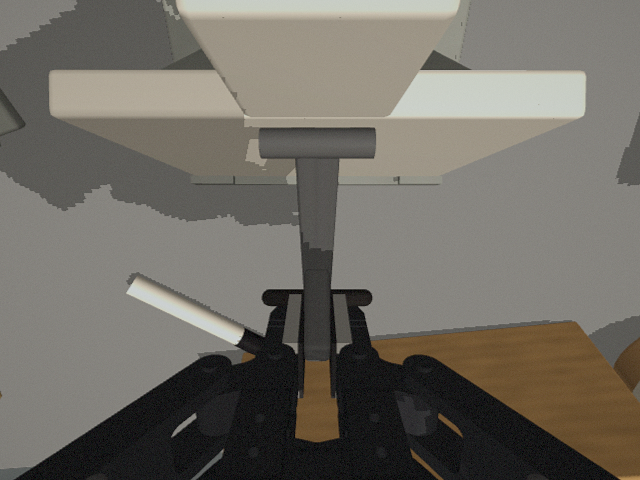

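>>> play_rows(motion=[[[1,-0.06,0,-0.13,0,-1,0],[1,-0.12,0,-0.26,0,-2,0],[1,-0.12,0,-0.26,0,-2,0]]])

```text
t: 5.62
tool_pos: [0.6835, 0.2279, 0.092]
tool_rot: [0.197, 2.857, -0.028]
contact_force: [6.0, 1.3, -8.4]
opening: 0.0091
```

>>> play_rows(motion=[[[0.6,0,0,0,0,0,0],[0.2,0,0,0,0,0,0],[-0.1,0,0,0,0,0,0],[-0.2,0,0,0,0,0,0],[-0.2,0,0,-3,0,0,0],[-0.2,0,0,-7,0,0,0],[-0.2,0,0,-12,0,0,0],[-0.2,0,0,-16,0,0,0],[-0.2,0,0,-16,0,0,0]]])

```text
t: 6.75
tool_pos: [0.6418, 0.235, 0.2521]
tool_rot: [0.197, 2.848, -0.023]
contact_force: [-0.3, 0.1, 0.4]
opening: 0.0516
```

Run:
```python
from station import ctrl
from h import *
o=ctrl.get_obs();print(o["opening"],o["contact_force"].round(1),o["tool_pos"])
for n in("scene","top"):
    d=ctrl.get_image(n);im=d["color"][:,:,::-1].copy()
    x,y,w=(370,150,140) if n=="scene" else (140,185,120)
    f=4.2 if n=="scene" else 5
    cv2.imwrite(f"pics/{n}4.png",cv2.resize(im[y:y+w,x:x+w],None,fx=f,fy=f,interpolation=cv2.INTER_CUBIC))
    for a in(32,34,36):
        r=np.radians(a)
        print(n,a,((proj(d,[ch((16+94*np.sin(r),yy,100-94*np.cos(r))) for yy in(-26,26)])-[x-.4,y-.4])*f).round(0).tolist(),((proj(d,[ch((12,-65,110)),ch((12,18,155)),ch((12,-18,155))])-[x-.4,y-.4])*f).round(0).tolist())
d=ctrl.get_image("wrist");cv2.imwrite("pics/w4.png",d["color"][:,:,::-1])
```

```text
0.051621362067844054 [-0.3  0.1  0.4] [0.64178264 0.23497501 0.25214672]
scene 32 [[358.0, 474.0], [483.0, 439.0]] [[165.0, 235.0], [353.0, 68.0], [266.0, 88.0]]
scene 34 [[361.0, 472.0], [487.0, 437.0]] [[165.0, 235.0], [353.0, 68.0], [266.0, 88.0]]
scene 36 [[365.0, 469.0], [491.0, 434.0]] [[165.0, 235.0], [353.0, 68.0], [266.0, 88.0]]
top 32 [[413.0, 30.0], [273.0, 9.0]] [[444.0, 266.0], [159.0, 272.0], [267.0, 289.0]]
top 34 [[412.0, 24.0], [271.0, 3.0]] [[444.0, 266.0], [159.0, 272.0], [267.0, 289.0]]
top 36 [[411.0, 18.0], [270.0, -3.0]] [[444.0, 266.0], [159.0, 272.0], [267.0, 289.0]]
```

View pics/scene4.png

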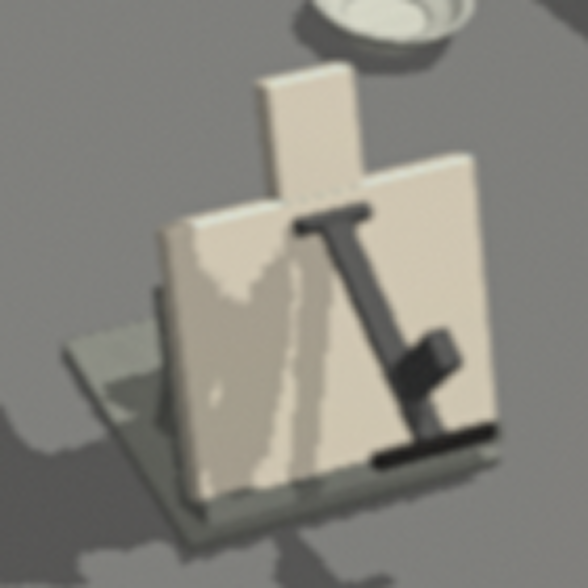

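View pics/top4.png

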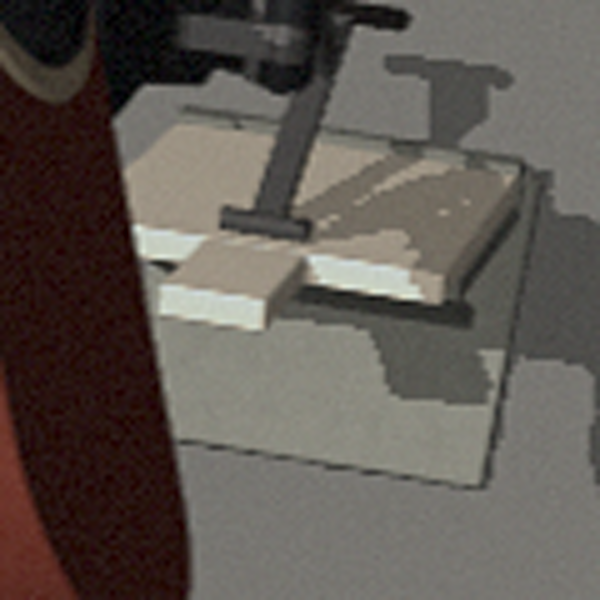

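View pics/w4.png

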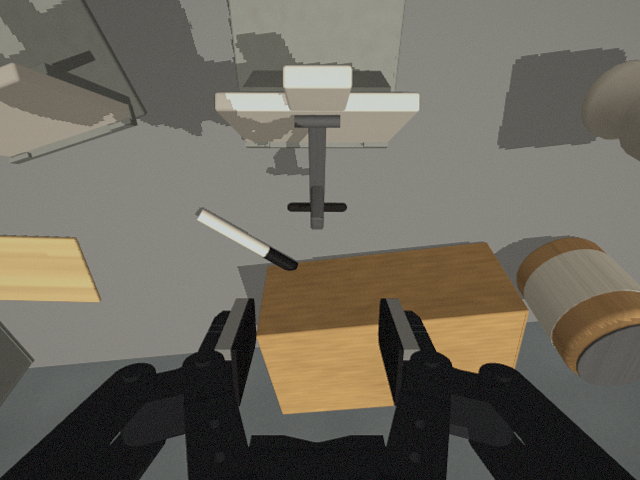

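Run:
```python
from station import ctrl
from h import *
o=ctrl.get_obs()
Rt=tool(-8,-30);g=ch((6,0,135))+.019*Rt[:,2]
print(g)
for b in(.1,.0): print(g-b*Rt[:,2],row(o,g-b*Rt[:,2],Rt))
```

```text
[0.58771004 0.24164888 0.11895895]
[0.53819663 0.24860753 0.20556149] (array([10.9 ,  0.08,  0.93]), array([ -0.03, -14.16,   0.11]))
[0.58771004 0.24164888 0.11895895] (array([ 8.46,  0.08, 10.62]), array([ -0.03, -14.16,   0.11]))
```

>>> play_rows(motion=[[[-0.5,4,0,0,0,-7,0],[-0.5,8,0,0.3,0,-14.1,0],[-0.5,10.9,0.1,0.9,0,-14.1,0],[-0.5,10.9,0.1,0.9,0,-14.1,0],[-0.5,10.9,0.1,0.9,0,-14.1,0]]])

```text
t: 7.52
tool_pos: [0.5389, 0.2487, 0.2057]
tool_rot: [0.18, 2.614, -0.05]
contact_force: [0.5, 0.5, -0.3]
opening: 0.0641
```

Run:
```python
from station import ctrl
from h import *
o=ctrl.get_obs();print(o["opening"])
Rt=tool(-8,-30);g=ch((6,0,135))+.019*Rt[:,2]
print(row(o,g,Rt))
d=ctrl.get_image("wrist");cv2.imwrite("pics/w5.png",d["color"][:,:,::-1])
print(proj(d,[ch((12,18,155)),ch((12,-18,155)),ch((0,18,155)),ch((0,-18,155))]).round())
```

```text
0.06412792911582471
(array([ 0.06, -0.02,  9.98]), array([-0.04, -0.06,  0.11]))
[[347. 268.]
 [285. 268.]
 [348. 249.]
 [285. 249.]]
```

View pics/w5.png

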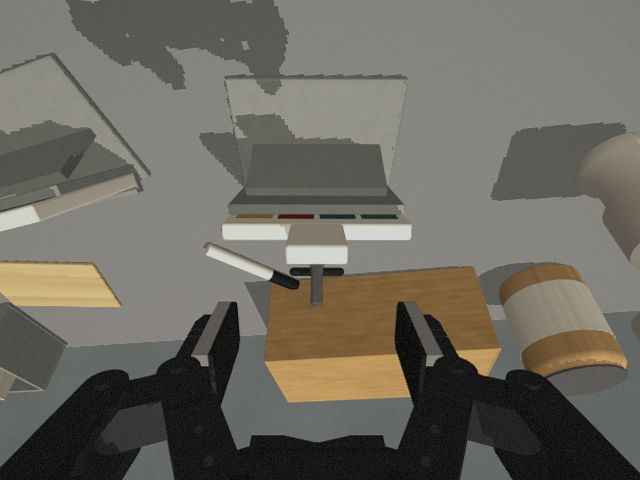

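>>> play_rows(motion=[[[-0.5,0,0,4,0,0,0],[-0.5,0,0,7.5,0,0,0],[-0.5,0,0,9.5,0,0,0],[-0.5,0,0,10,0,0,0],[0,0,0,10,0,0,0],[0.5,0,0,10,0,0,0],[1,0,0,10,0,0,0],[1,0,0,10,0,0,0]]], newtons=100)

```text
t: 8.57
tool_pos: [0.5897, 0.2418, 0.1214]
tool_rot: [0.181, 2.61, -0.049]
contact_force: [0.3, -3.4, 3.5]
opening: 0.0348
```

>>> play_rows(motion=[[[1,0,0,-0.3,0,0,0],[1,0,0,-0.8,0,0,0],[1,0,0,-2,0,0,0],[1,0,0,-4,0,0,0],[1,0,0,-7,0,0,0],[1,0,0,-10,0,0,0],[1,0,0,-12,0,0,0],[1,0,0,-12,0,0,0]]])

```text
t: 9.57
tool_pos: [0.5291, 0.2508, 0.2252]
tool_rot: [0.18, 2.611, -0.047]
contact_force: [-0.6, 0.1, -5.3]
opening: 0.0345
```

Run:
```python
from station import ctrl
from h import *
o=ctrl.get_obs();print(o["opening"],o["contact_force"].round(1),o["tool_pos"].round(4),R.from_rotvec(o["tool_rot"]).as_matrix().round(3).tolist())
d=ctrl.get_image("scene");cv2.imwrite("pics/s6.png",d["color"][:,:,::-1])
d=ctrl.get_image("wrist");cv2.imwrite("pics/w6.png",d["color"][:,:,::-1])
```

```text
0.03446054285380107 [-0.6  0.1 -5.3] [0.5291 0.2508 0.2252] [[-0.857, 0.137, 0.497], [0.119, 0.991, -0.068], [-0.501, 0.001, -0.865]]
```

View pics/s6.png

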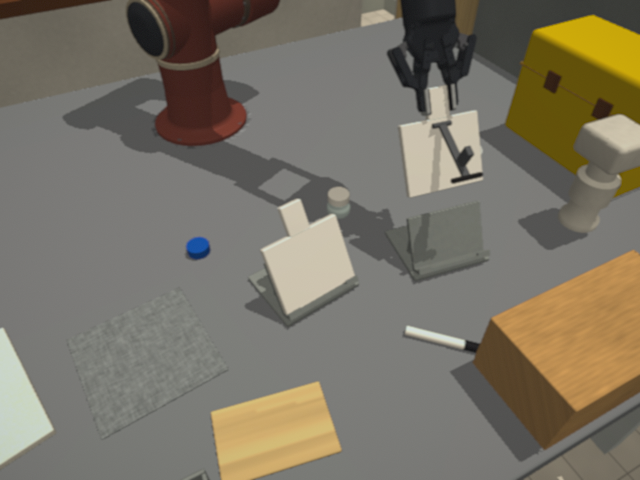

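View pics/w6.png

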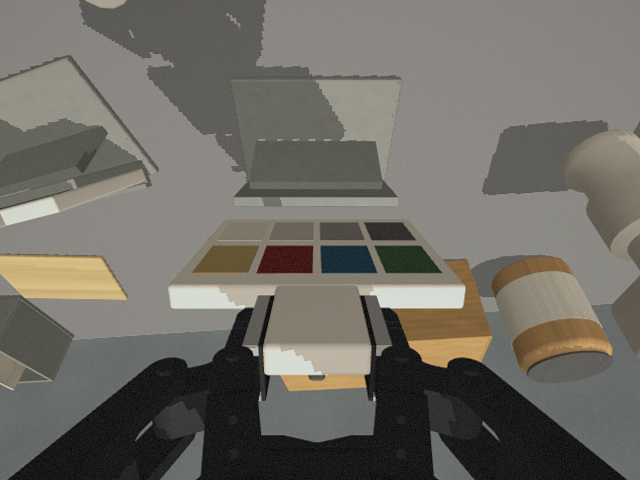

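```bash
cat >> h.py <<'E'
tg=np.array([.5897,.2418,.1214]);Rg=R.from_rotvec([.181,2.61,-.049]).as_matrix()
M=np.array([.576,-.262,.003])
def place(dz,yaw=7.,lean=-18.):  # tool pose for chart standing dz above
    Cp=chartR(yaw,lean);f=np.array([np.cos(np.radians(yaw)),np.sin(np.radians(yaw)),0])
    Op=M-.043*f+[0,0,.0037+dz]
    RtC=Rg.T@C; otC=Rg.T@(O-tg)
    Rt=Cp@RtC.T
    return Op-Rt@otC,Rt,Op,Cp
E
python3 - <<'E'
from station import ctrl
from h import *
o=ctrl.get_obs()
p,Rt,Op,Cp=place(.1);print(p,row(o,p,Rt))
R0=R.from_rotvec(o["tool_rot"]).as_matrix()
print("up12",R0.T@[0,0,12.])
p2=p+[0,0,.08];print(p2,row(o,p2,Rt))
mid=np.array([.53,.0,.36]);print(row(o,mid,R0))
E
```

```text
[ 0.57760644 -0.26137295  0.21535303] (array([ -9.88, -49.97,   6.66]), array([ -1.76,  47.5 , -15.33]))
up12 [ -5.98724458  -0.01997693 -10.39963957]
[ 0.57760644 -0.26137295  0.29535303] (array([-13.87, -49.98,  -0.28]), array([ -1.76,  47.5 , -15.33]))
(array([ -9.9 , -24.77, -10.07]), array([0., 0., 0.]))
```

>>> play_rows(motion=[[[1,-2,0,-3.5,0,0,0],[1,-4,0,-7,0,0,0],[1,-6,-2,-10.4,0,0,0],[1,-7,-6,-10.4,0,3,-1],[1,-8,-11,-10.4,0,7,-2],[1,-9,-16,-10.2,0,12,-4],[1,-10,-21,-10,0,17,-5.5],[1,-10.5,-26,-9.5,-0.5,22,-7],[1,-11,-31,-8.5,-0.8,27,-9],[1,-11.5,-36,-7,-1,32,-10.5],[1,-12.3,-41,-5,-1.3,37,-12],[1,-13,-45,-3,-1.5,42,-13.5],[1,-13.5,-48,-1.5,-1.8,46,-15],[1,-13.9,-50,-0.3,-1.8,47.5,-15.3],[1,-13.9,-50,-0.3,-1.8,47.5,-15.3],[1,-13.9,-50,-0.3,-1.8,47.5,-15.3]]])

```text
t: 11.68
tool_pos: [0.5777, -0.2614, 0.2944]
tool_rot: [0.174, -2.824, 0.024]
contact_force: [-0.0, -0.2, -5.3]
opening: 0.0345
```

Run:
```python
from station import ctrl
from h import *
o=ctrl.get_obs();print(o["opening"],o["contact_force"].round(1),o["q"].round(2))
p,Rt,Op,Cp=place(.18);print(row(o,p,Rt))
Ra=R.from_rotvec(o["tool_rot"]).as_matrix()
Ca=Ra@Rg.T@C;Oa=o["tool_pos"]+Ra@(Rg.T@(O-tg))
r=np.radians(36)
pts=np.array([(12,65,110),(12,-65,110),(12,65,0),(12,-65,0),(16+94*np.sin(r),26,100-94*np.cos(r)),(16+94*np.sin(r),-26,100-94*np.cos(r)),(0,65,0),(0,-65,0),(0,65,110),(0,-65,110)])/1000.
for n in("scene","top"):
    d=ctrl.get_image(n);im=d["color"][:,:,::-1].copy();u=proj(d,Oa+pts@Ca.T)
    c=u.mean(0).astype(int);x,y=max(c[0]-75,0),max(c[1]-75,0);print(n,x,y);im=im[y:y+150,x:x+150]
    im=cv2.resize(im,None,fx=4,fy=4,interpolation=cv2.INTER_CUBIC)
    cv2.imwrite(f"pics/{n}7.png",im);print(((u-[x-.4,y-.4])*4).round(0).tolist())
```

```text
0.03447107881612534 [-0.  -0.2 -5.3] [-0.47  0.22  1.34 -0.18  1.83 -2.18]
(array([ 0.04,  0.  , -0.09]), array([ 0.11, -0.04,  0.01]))
scene 9 164
[[490.0, 83.0], [-27.0, 273.0], [551.0, 284.0], [126.0, 460.0], [494.0, 453.0], [314.0, 533.0], [536.0, 255.0], [112.0, 427.0], [472.0, 50.0], [-42.0, 236.0]]
top 433 167
[[158.0, 259.0], [527.0, 221.0], [112.0, 397.0], [442.0, 363.0], [189.0, 226.0], [320.0, 212.0], [118.0, 425.0], [451.0, 391.0], [165.0, 289.0], [537.0, 251.0]]
```

View pics/scene7.png

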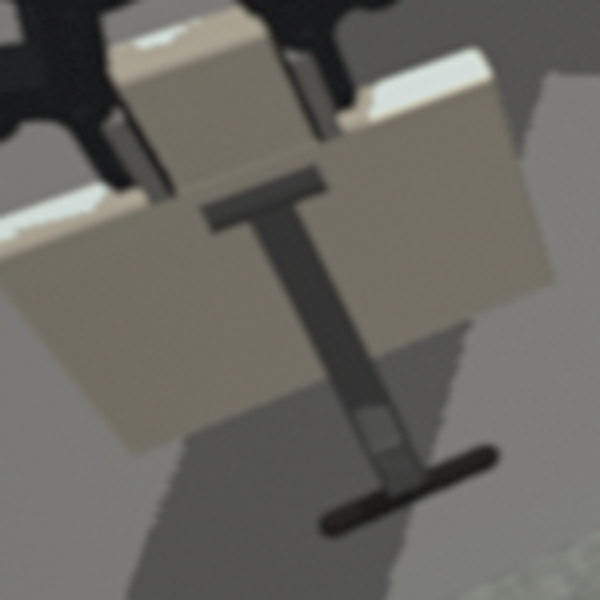

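View pics/top7.png

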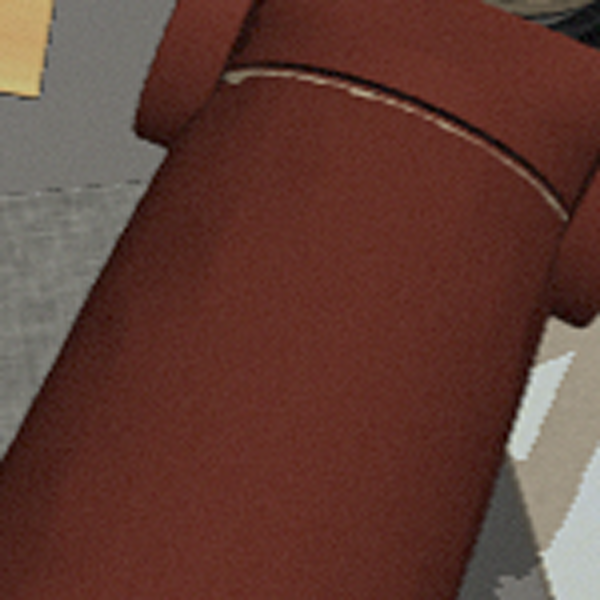

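Run:
```python
from station import ctrl
from h import *
o=ctrl.get_obs()
for dz in(.1,.05,.02,.008,.0): print(dz,row(o,*place(dz)[:2]))
```

```text
0.1 (array([-2.44, -0.04,  7.67]), array([0.02, 0.05, 0.02]))
0.05 (array([-3.97, -0.05, 12.43]), array([0.02, 0.05, 0.02]))
0.02 (array([-4.88, -0.05, 15.29]), array([0.02, 0.05, 0.02]))
0.008 (array([-5.25, -0.05, 16.43]), array([0.02, 0.05, 0.02]))
0.0 (array([-5.49, -0.05, 17.2 ]), array([0.02, 0.05, 0.02]))
```

>>> play_rows(motion=[[[1,-1.2,0,3.8,0,0,0],[1,-2.44,0,7.7,0,0,0],[1,-4,0,12.4,0,0,0],[1,-4.6,0,14.4,0,0,0],[1,-4.9,0,15.3,0,0,0],[1,-5.1,-0.05,15.9,0,0,0],[1,-5.25,-0.05,16.4,0,0,0],[1,-5.25,-0.05,16.4,0,0,0]]])

```text
t: 12.78
tool_pos: [0.578, -0.2616, 0.1244]
tool_rot: [0.174, -2.827, 0.026]
contact_force: [-0.1, 1.2, -4.5]
opening: 0.0349
```

Run:
```python
from station import ctrl
from h import *
o=ctrl.get_obs();print(o["contact_force"].round(1))
for dz in(.008,.004,.0,-.002): print(dz,row(o,*place(dz)[:2]))
d=ctrl.get_image("scene");im=d["color"][:,:,::-1];cv2.imwrite("pics/s8.png",cv2.resize(im[230:430,40:260],None,fx=3,fy=3,interpolation=cv2.INTER_CUBIC))
```

```text
[-0.1  1.2 -4.5]
0.008 (array([0.01, 0.02, 0.11]), array([-0.01,  0.1 ,  0.  ]))
0.004 (array([-0.11,  0.02,  0.49]), array([-0.01,  0.1 ,  0.  ]))
0.0 (array([-0.24,  0.02,  0.87]), array([-0.01,  0.1 ,  0.  ]))
-0.002 (array([-0.3 ,  0.02,  1.06]), array([-0.01,  0.1 ,  0.  ]))
```

View pics/s8.png

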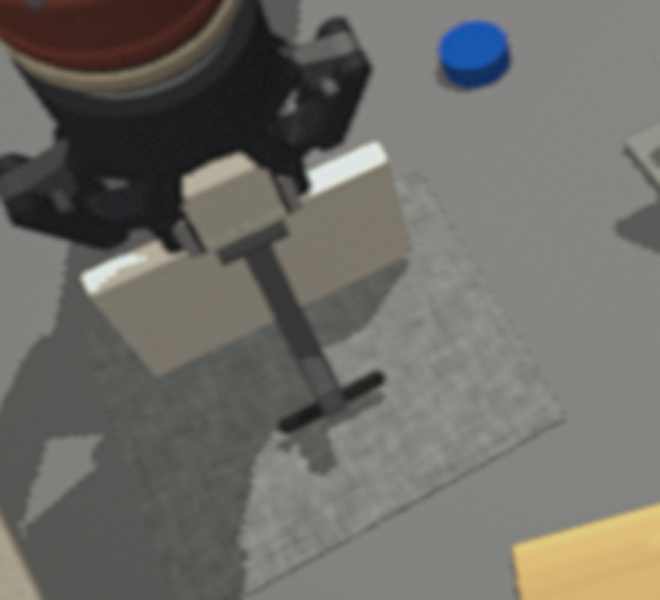

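>>> play_rows(motion=[[[1,-0.1,0,0.3,0,0,0],[1,-0.15,0,0.5,0,0,0],[1,-0.2,0,0.65,0,0,0],[1,-0.2,0,0.65,0,0,0]]])

```text
t: 13.32
tool_pos: [0.5778, -0.2615, 0.1173]
tool_rot: [0.174, -2.826, 0.026]
contact_force: [0.3, -1.0, -4.9]
opening: 0.0349
```

>>> play_rows(motion=[[[1,-0.03,0,0.1,0,0,0],[1,-0.06,0,0.2,0,0,0],[1,-0.06,0,0.2,0,0,0]]])

```text
t: 13.7
tool_pos: [0.5777, -0.2615, 0.1151]
tool_rot: [0.175, -2.826, 0.026]
contact_force: [0.1, 0.7, -4.7]
opening: 0.0346
```

>>> play_rows(motion=[[[1,-0.03,0,0.1,0,0,0],[1,-0.06,0,0.2,0,0,0],[1,-0.06,0,0.2,0,0,0]]])

```text
t: 14.08
tool_pos: [0.5782, -0.2616, 0.1147]
tool_rot: [0.174, -2.827, 0.027]
contact_force: [-1.1, 1.5, 4.6]
opening: 0.0343
```

Run:
```python
from station import ctrl
from h import *
o=ctrl.get_obs();print(o["contact_force"].round(1),o["wrist_torque"].round(2))
d=ctrl.get_image("scene");im=d["color"][:,:,::-1];cv2.imwrite("pics/s9.png",cv2.resize(im[280:400,70:210],None,fx=5,fy=5,interpolation=cv2.INTER_CUBIC))
```

```text
[-1.1  1.5  4.6] [ 0.47  0.36 -0.11]
```

View pics/s9.png

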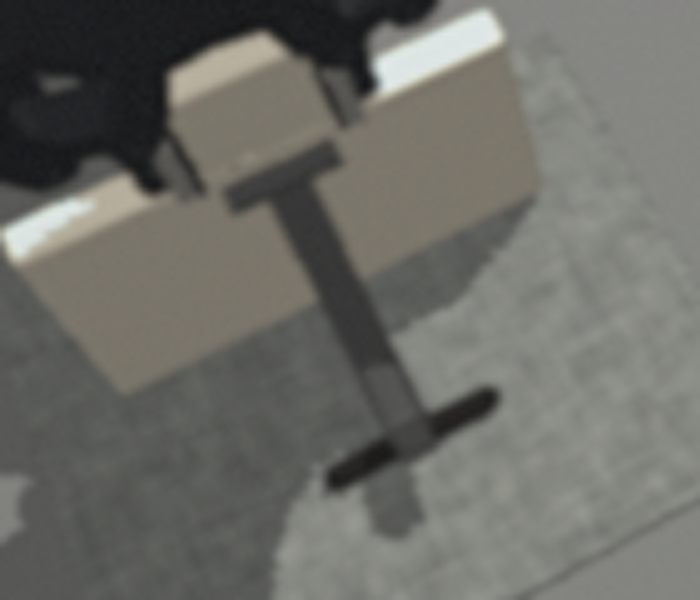

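>>> play_rows(motion=[[[0.4,0,0,0,0,0,0],[0.25,0,0,0,0,0,0],[0.15,0,0,0,0,0,0],[0.05,0,0,0,0,0,0],[0,0,0,0,0,0,0],[-0.1,0,0,0,0,0,0],[-0.2,0,0,0,0,0,0],[-0.3,0,0,0,0,0,0],[-0.3,0,0,0,0,0,0]]], newtons=20)

```text
t: 15.25
tool_pos: [0.5782, -0.2616, 0.1147]
tool_rot: [0.174, -2.827, 0.027]
contact_force: [-0.4, 0.2, 0.1]
opening: 0.0554
```

Run:
```python
from station import ctrl
from h import *
o=ctrl.get_obs();print(o["contact_force"].round(1),o["wrist_torque"].round(2))
d=ctrl.get_image("scene");im=d["color"][:,:,::-1];cv2.imwrite("pics/s10.png",cv2.resize(im[280:400,70:210],None,fx=5,fy=5,interpolation=cv2.INTER_CUBIC))
d=ctrl.get_image("wrist");cv2.imwrite("pics/w10.png",d["color"][:,:,::-1])
```

```text
[-0.4  0.2  0.1] [ 0.06 -0.13 -0.02]
```

View pics/s10.png

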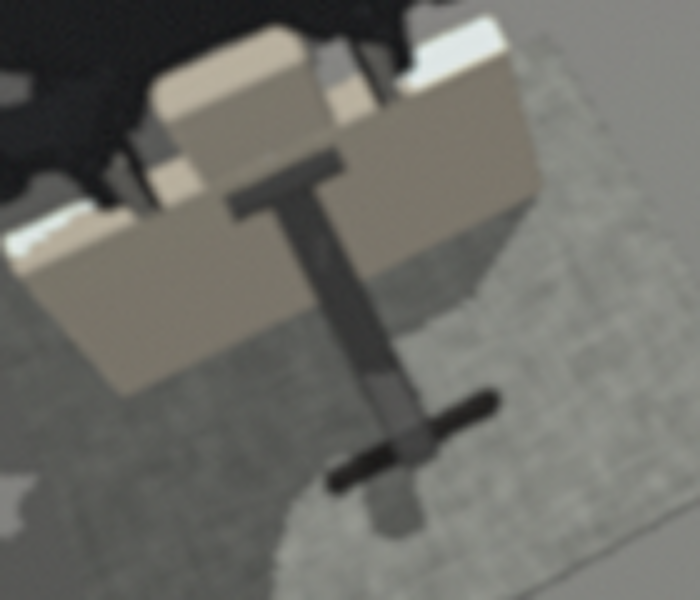

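View pics/w10.png

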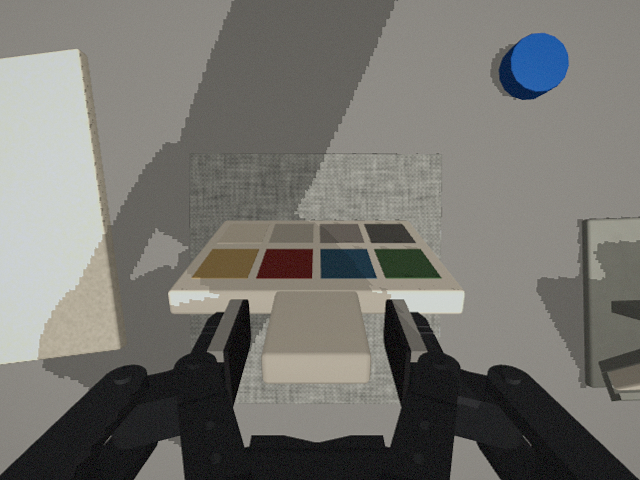

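>>> play_rows(motion=[[[-0.3,0,0,-1,0,0,0],[-0.3,0,0,-3,0,0,0],[-0.3,0,0,-6,0,0,0],[-0.3,0,0,-10,0,0,0],[-0.3,0,0,-15,0,0,0],[-0.3,5,8,-18,0,0,0],[-0.3,8,14,-18,0,0,0],[-0.3,10,20,-18,0,0,0],[-0.3,10,26,-18,0,0,0],[-0.3,10,30,-18,0,0,0],[-0.3,10,30,-18,0,0,0],[-0.3,10,30,-18,0,0,0]]])

```text
t: 16.85
tool_pos: [0.5016, 0.0315, 0.318]
tool_rot: [0.177, -2.829, 0.028]
contact_force: [0.5, 0.1, -1.0]
opening: 0.0556
```

Run:
```python
from station import ctrl
from h import *
o=ctrl.get_obs();print(o["contact_force"].round(1))
p,Rt,Op,Cp=place(0)
r=np.radians(36)
pts=np.array([(12,65,110),(12,-65,110),(16+94*np.sin(r),26,100-94*np.cos(r)),(16+94*np.sin(r),-26,100-94*np.cos(r)),(12,18,155),(12,-18,155),(0,18,155),(0,-18,155)])/1000.
for n,x,y in(("scene",60,260),("top",400,190)):
    d=ctrl.get_image(n);im=d["color"][:,:,::-1].copy();u=proj(d,Op+pts@Cp.T)
    cv2.imwrite(f"pics/{n}11.png",cv2.resize(im[y:y+150,x:x+170],None,fx=4,fy=4,interpolation=cv2.INTER_CUBIC));print(n,((u-[x-.4,y-.4])*4).round(0).tolist())
```

```text
[ 0.5  0.1 -1. ]
scene [[441.0, 115.0], [47.0, 298.0], [435.0, 392.0], [294.0, 466.0], [281.0, 123.0], [164.0, 176.0], [266.0, 92.0], [149.0, 144.0]]
top [[197.0, 251.0], [502.0, 220.0], [233.0, 215.0], [343.0, 204.0], [326.0, 188.0], [414.0, 179.0], [333.0, 214.0], [421.0, 205.0]]
```

View pics/scene11.png

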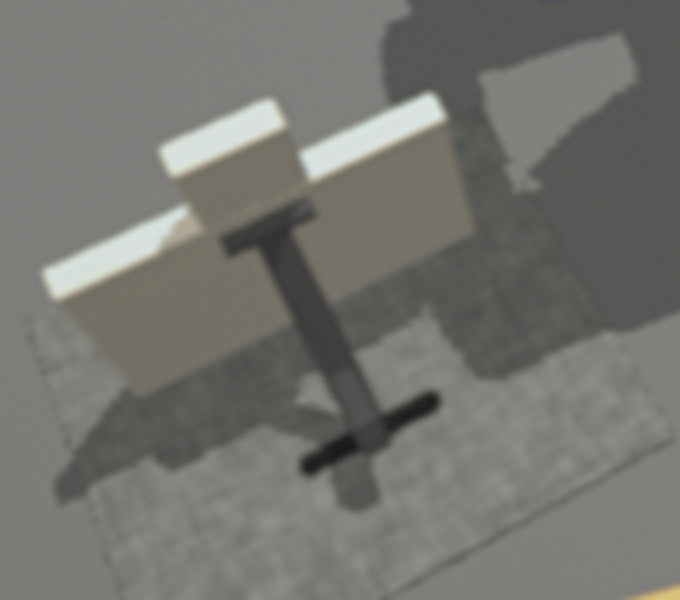

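View pics/top11.png

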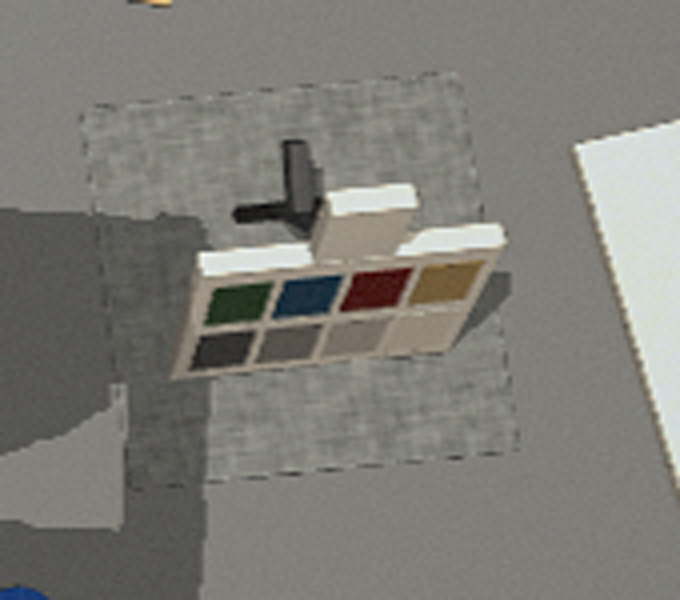

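```bash
python3 -c "
from station import ctrl
print(ctrl.finish_job())"
```

```text
the job is handed in; nothing more can be done
None
```

I unfolded the chart's leg to its stop, lifted the chart off its rest by the tongue, and stood it on the mat. I then released it, backed the arm away and handed the job in at about 17 s of the 48 s allowed.

**Leg:** I pulled it 36 deg round its arc, then about 2 deg more. It barely moved (about 1 mm where 3 mm was expected) and the force rose to about 10 N, which I took as the stop. That force did not point back along the pull as a stop alone would make it. Afterwards the foot bar's end matched the 36 deg prediction to 1 pixel in the enlarged top view. In the scene view the bar ends differed by 2 to 3 original pixels, and they had differed by as much with the leg folded.

**Standing:** The last pictures, taken after release with the arm about 0.3 m away, show the chart upright on its lower edge and foot. The visible top corners lie within about 2 pixels (a few mm) of the predicted standing pose. The aim point was the middle of the mat, and both contacts are well inside it.

**Other checks:** The force reading returned to about zero after release. The highest I read was about 10 N on the wrist, well under the limits. Readings came only at the end of each move, so a short peak in between would not show. No check clearly failed.

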